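Open the dryer's vent and start its fan

TASK

Get the mushroom dryer going: lift the steel vent stay off its pin, open the vent wide and drop the stay's last hole (the one next to its knob) fully over the pin, so that the bar lies level again. Only then flip the fan switch, the one with the long bat, over to its other side. Leave the lamp switch (short bat) as it is and do not disturb the things lying about.

Things in the scene. Friction and masses are not known exactly. Their poses are not given: they have to be found in the camera images.
- dryer: Olive sheet-metal drying cabinet standing fixed on the table, 300 mm along its x, 400 mm along its y, 140 mm high; its flat top (the deck) is 140 mm above the table. Origin: centre of its underside on the table; x points to its vent side (away from the robot at yaw 0), y left, z up. The stay, its pin and both switch boxes are on the deck.
- vent (a joint): Opening of the vent door in the dryer's +x wall (rad): 0 at the start (ajar by 0.12 rad), grows as the door swings outward to 0.75; about 0.41 when the last hole is on the pin. The door turns about an upright hinge at its -y edge with light friction (0.04 N m) and moves with the stay.
- vent_hinge (a point): Point on the vent door's upright hinge line. The stay's pivot is 190 mm from this line and moves on that circle.
- stay_pivot (a point): The stay's pivot on the top edge of the vent door, at the bar's mid-thickness. The stay is a flat steel bar 24 mm wide and 5 mm thick, 258 mm from here to its free end, 0.1 kg; at rest it lies level with its underside 12 mm above the deck. It turns freely sideways about this pivot and tilts up about it, falling back to level by its own weight.
- stay (a joint): Upward tilt of the stay (rad): 0 lying level, up to 0.6. It reads about 0.05 or more when the bar rests on top of the pin with no hole over it.
- stay_pin (a point): Tip of the upright pin on the deck, 7 mm in diameter with a rounded tip, fixed to the dryer; its tip is 26 mm above the deck, 9 mm above the upper face of the level bar (so the bar must rise 14 mm at the pin to come free). A flange round its foot is 10 mm high.
- stay_hole1 (a point): Centre (mid-thickness) of the stay's first hole, 136 mm from the pivot, round, 13 mm in diameter like the others. It is over the pin at the start.
- stay_hole2 (a point): Centre of the stay's middle hole, 172 mm from the pivot.
- stay_hole3 (a point): Centre (mid-thickness) of the stay's last hole, 209 mm from the pivot, 35 mm from the knob's axis.
- stay_knob (a point): Top centre of the dark steel knob standing on the stay near its free end, 244 mm from the pivot: upright cylinder 16 mm in diameter, 24 mm high (a 3 mm washer 19 mm across round its foot); this point is 41 mm above the deck when the bar is level.
- fan_pivot (a point): Pivot of the fan switch's bat, in the middle of its grey box 66 mm (x) by 46 mm (y) by 24 mm high, screwed to the deck on one side of the stay; this point is 26 mm above the deck. Its axes are the box's: the bat swings in its x-z plane, z up, from leaning to -x at the start over to +x.
- fan_tip (a point): End of the fan switch's bat: round steel bat 38 mm long from the pivot, 10 mm thick at the end, leaning 0.36 rad to either side of upright.
- fan_bat (a joint): Angle of the fan switch's bat (rad): 0 off (leaning to the box's -x, as at the start), 0.36 upright, 0.72 on (leaning to +x). Over-centre mechanism: about 3 N at the end to move it, and past upright it snaps over by itself.
- lamp_pivot (a point): Pivot of the lamp switch's bat, 26 mm above the deck; its box has the same size and axes as the fan switch's and is on the other side of the stay.
- lamp_bat (a joint): Angle of the lamp switch's short bat (18 mm long, 8 mm thick), 0.72 at the start (leaning to its box's +x); below 0.36 it has been switched off.
- puffball: Small round loose mushroom, 62 mm across, 50 mm high, standing on the deck; origin under its centre.
- tin: Flat loose round tin, 60 mm across, 22 mm high, on the deck; origin under its centre.
- parasol: Large loose mushroom cap lying gills up on the table at the robot's right, 240 mm across, 22 mm high, its broken stem standing up to 175 mm; origin under its centre.
- egg_cap: Loose young mushroom, 90 mm across, 75 mm high, on the table; origin under its centre.
- brush: Loose wooden-handled cleaning brush, about 200 mm long, lying on the table at the robot's left.

How it is judged (in metres and radians):
On the way, in this order (a step that is already met when the one before it is completed fails the run):
1. the stay is lifted clear of its pin (value of joint stay above 0.07 rad), for 0.05 s.
2. the stay lies level with its last hole over the pin (horizontal distance between stay_hole3 and stay_pin below 0.006 m and value of joint stay below 0.025 rad), for 0.2 s.
3. the fan switch is flipped over (value of joint fan_bat above 0.6 rad), for 0.1 s.
At the end, for the whole second after the job is handed in: The stay's last hole is over the pin (centres within 6 mm seen from above) and the bar lies level (tilt under 0.025 rad), the fan switch's bat rests over on its other side (above 0.6 rad) and the lamp switch's bat is still where it was (above 0.6 rad) (all of step 2 and value of joint each of fan_bat, lamp_bat above 0.6 rad); the robot touches nothing.
It fails at once if the fan switch is flipped before the stay lies level on its last hole (value of joint fan_bat above 0.4 rad and (horizontal distance between stay_hole3 and stay_pin above 0.008 m or value of joint stay above 0.04 rad)).
It fails at once if the lamp switch is flipped (value of joint lamp_bat below 0.36 rad).
It fails at once if a thing lying about is moved by more than 30 mm (distance of any of puffball, tin, parasol, egg_cap, brush from where it was at the start of the episode above 0.03 m).
It also fails if it takes over 46 s, if anything falls off the work surface, if the arm or the gripper's body presses on something with over 40 N, if the wrist force passes 120 N, or if a joint passes its speed limit or range.

ROBOT

A 6-joint arm with a two-finger parallel gripper is mounted at the origin on the work surface. World frame = base frame: x ahead of the robot, y to its left, z up, the work surface at z = 0. Lengths are in mm, angles in rad, forces in N, time in s.
With the tool pointing down it reaches from about 300 to 750 mm from the base axis. Payload 8.5 kg.
Tool frame: the origin (TCP) lies between the finger pads; the fingertips stand 19 mm ahead of it and the grasp point (between the pads) is the TCP; x points along the fingers, y is the direction in which the jaws open and shut, and the axes are right-handed (so a half turn about x gives the same grasp; the last joint's range is limited). The gripper opens to 85 mm and grips with 20 to 120 N. Pads are 22 mm wide; open, the fingers measure 114 mm over their backs; the gripper's body (76 mm by 85 mm) begins 54 mm behind the grasp point. The pads swing forward as they close: fully open they stand 13 mm farther back than shut.
Start: joints at [1.06, 0.381, 1.297, -0, 1.464, -0.215], TCP at [160.319, 526.097, 228.322] pointing down, gripper open.
Joint ranges: [-3.11, 3.11], [-0.89, 2.33], [0.22, 2.48], [-1.42, 4.56], [0.17, 2.85], [-2.88, 2.88]. Speed limits (rad/s): [2.39, 2.39, 3.14, 3.14, 3.14, 3.14].

INTERFACE

Orientations are given as a unit quaternion [x, y, z, w].
In Python, from cell import env gives the robot as it stands. The module is installed in compiled form; this text tells all that it offers.
- The arm moves only by the tool send_rows, never from a script. Its argument "series" is text: rows parted by semicolons, each of 5 numbers parted by spaces: the shift along the world's x, y, z in mm, then the turn about the world's z in rad, then the finger opening in mm, from 0 to 85.4. In form: dx dy dz turn claw; .... A call has 1 to 10 rows; each row is the pose to reach, as a shift and turn from the pose commanded when the call began; what a row does not reach only later rows make up. A row lasts 1/12 s, in which the tool goes at most 41.7 mm and 7.16 degrees, less where a joint would pass 70% of its speed; a pose out of reach is approached as far as the arm can. A call with a gripper value outside its range is refused whole. The fingers move at their own pace and stop on an object; "grip_force" is the grip in N (left out, the last holds). Time passes only in rows, so rows that repeat a pose let the fingers close. It gives the time, the measured TCP pose, the force and the opening at its end, in the units of the state.
- env.read_state(): the state, without advancing time (a new reading comes with each control period).
- env.get_image(name): name is "scene" or "top"; returns the picture (400x640x3 uint8, red, green, blue); there is no depth.
- env.get_calibration(name): a dict with "K" (3x3 intrinsics, pixels), "R" (3x3) and "t" (3): a world point X has camera coordinates R X + t. Camera axes: x right, y down, z forward; pixel columns grow to the right and rows downward; lengths in mm; the calibration is good to about 2 mm. A picture is of the moment at which its call begins. get_calibration takes no time and is no camera call.
- env.finish_job(): hands the job in, once; it reports no verdict.
The state is a dict: "t": time; "qpos": joint angles; "dq": joint speeds; "joint_efforts": joint torques, N m; "position": TCP position; "eef_rot": TCP orientation; "contact_force": force on the tool from outside, world axes, zero at the start; "ft_torque": the same for the moment, N m; "gripper_width": opening from 0.0 (shut) to 1.0 (fully open).
Only numpy, scipy, OpenCV 4.12 (cv2) and the standard library are available. Lean on these libraries where they do the work, as an engineer would, in place of code of your own. Each camera call takes 0.05 s, during which the arm holds its last target.

## Working session

There is one attempt and no reset: what is moved stays moved. The work goes in short steps, Python scripts to look and compute and a tool call to move; the robot and the scene stay as the last step left them, time stands still between calls to the robot, and variables do not carry over. Pictures are saved under pics/ and viewed, and the job is handed in when it is done.

Besides the shell and the picture viewer there is one more tool, called after "Call:" as a command line: name --argument value ..., lists and objects as JSON in quotes. send_rows: Moves the arm, as the interface text tells. Its arguments: {"type":"object","properties":{"series":{"type":"string"},"grip_force":{"type":"number"}},"required":["series"]}

```bash
mkdir -p pics; python3 - <<'E'
from cell import env
import cv2,numpy as np
for n in("scene","top"):
    im=env.get_image(n); cv2.imwrite(f"pics/{n}0.png",im[:,:,::-1]); np.save(f"pics/{n}0.npy",im)
    c=env.get_calibration(n); print(n,{k:np.round(v,3).tolist() for k,v in c.items()})
print(env.read_state())
E
```

```text
scene {'K': [[367.378, 0.0, 323.111], [0.0, 367.378, 203.436], [0.0, 0.0, 1.0]], 'R': [[-0.808, 0.59, 0.009], [0.462, 0.643, -0.61], [-0.366, -0.489, -0.792]], 't': [484.636, -149.641, 1369.963]}
top {'K': [[506.564, 0.0, 319.645], [0.0, 506.564, 206.669], [0.0, 0.0, 1.0]], 'R': [[-0.022, -1.0, 0.008], [-0.997, 0.022, -0.07], [0.069, -0.01, -0.998]], 't': [-64.992, 561.889, 1830.632]}
{'t': 0.1, 'qpos': array([ 1.05969066e+00,  3.81124960e-01,  1.29818396e+00, -6.06396755e-06,
        1.46357176e+00, -2.15273327e-01]), 'dq': array([ 0.00086531, -0.00320474, -0.00271078,  0.00045566, -0.0012569 ,
       -0.00031585]), 'joint_efforts': array([ 3.26596208e-03, -4.49219227e+01, -2.31657583e+01, -1.75605292e-04,
        3.64988686e-03, -4.71213946e-05]), 'position': array([160.20059989, 525.87206647, 227.77582105]), 'eef_rot': array([ 0.10378486,  0.69954509, -0.10463773,  0.69922551]), 'contact_force': array([-0.061669  , -1.32273049,  0.29859017]), 'ft_torque': array([ 0.02488478, -0.05701317,  0.00442312]), 'gripper_width': 0.9984514005987127}
```

View pics/scene0.png

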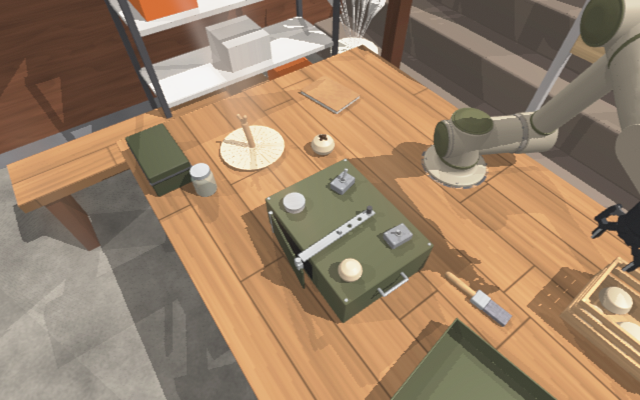

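View pics/top0.png

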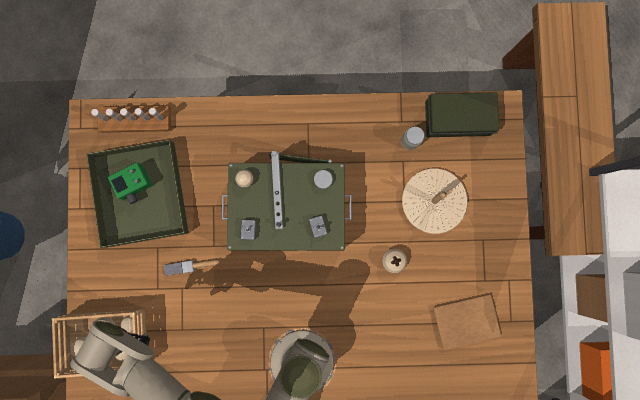

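The stay runs from about (277,152) to (279,229) in the top view. The switch boxes are at (249,229) and (318,226), with the puffball at (244,178) and the tin at (323,178). I'll zoom in.

```bash
python3 - <<'E'
import cv2,numpy as np
a=np.load("pics/top0.npy")[145:260,220:355,::-1]; cv2.imwrite("pics/t0z.png",cv2.resize(a,None,fx=5.9,fy=5.2,interpolation=cv2.INTER_CUBIC))
a=np.load("pics/scene0.npy")[155:320,260:440,::-1]; cv2.imwrite("pics/s0z.png",cv2.resize(a,None,fx=3.6,fy=3.6,interpolation=cv2.INTER_CUBIC))
E
```

```text
(no output)
```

View pics/t0z.png

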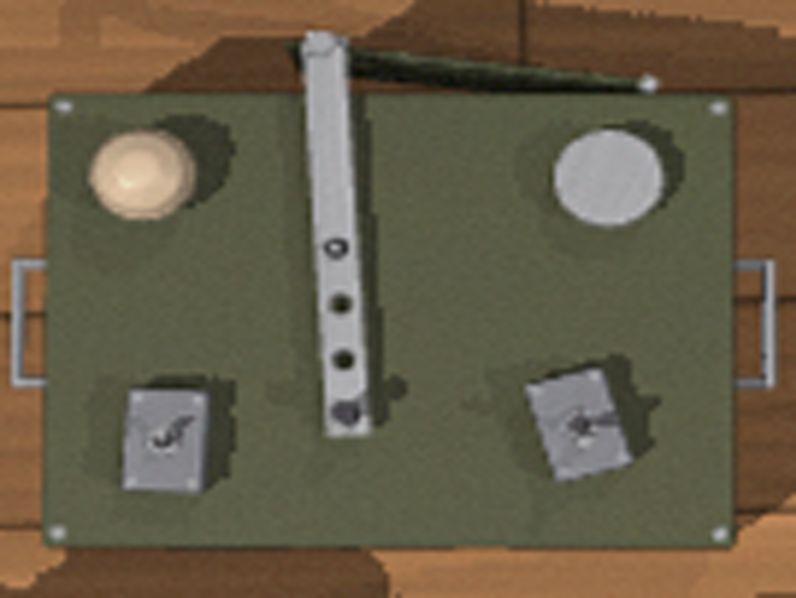

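View pics/s0z.png

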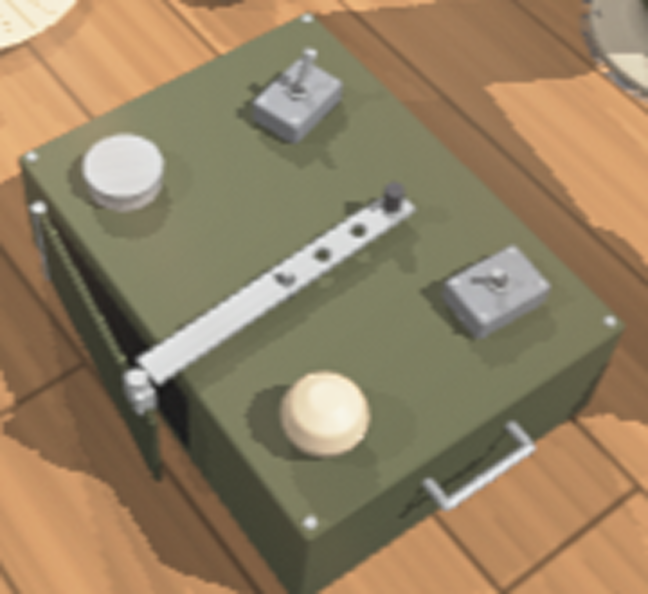

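Fan (long bat) is the right-hand box (y−); the lamp is the left-hand one. The tilted box yaw can be read from its corners. I'll measure the points next, casting rays onto planes and across both views.

```bash
cat > h.py <<'E'
import numpy as np,cv2
from cell import env
def ray(n,u,v):
    c=env.get_calibration(n);K,R,t=map(np.array,(c["K"],c["R"],c["t"]))
    return -R.T@t, R.T@np.linalg.inv(K)@np.array([u,v,1.])
def pl(n,u,v,z):
    o,d=ray(n,u,v); return o+d*(z-o[2])/d[2]
def tri(a,b):
    (o1,d1),(o2,d2)=ray("top",*a),ray("scene",*b)
    A=np.stack([d1,-d2],1); s=np.linalg.lstsq(A,o2-o1,rcond=None)[0]
    p,q=o1+s[0]*d1,o2+s[1]*d2
    return (p+q)/2,np.linalg.norm(p-q)
def proj(n,X):
    c=env.get_calibration(n);p=np.array(c["K"])@(np.array(c["R"])@np.array(X,float)+np.array(c["t"]));return p[:2]/p[2]
T=lambda x,y:(x/5.9+220-.4,y/5.2+145-.4)
S=lambda x,y:(x/3.6+260-.4,y/3.6+155-.4)
E
python3 - <<'E'
from h import *
np.set_printoptions(precision=1,suppress=True)
P={'knob':((346,410),(393,188),181),'hole1/pin':((336,247),(285,278),160),'hole2':((341,304),(322,254),157),'hole3':((344,360),(358,229),157),
'pivot':((320,42),(137,377),170),'hingetop':((648,84),(38,209),140),
'cFL':((58,533),(611,321),140),'cFR':((719,534),(306,20),140),'cBR':((718,107),(31,157),140),'cBL':((63,106),(310,522),140),
'fanpiv':((583,427),(297,92),166),'fantip':((612,423),(310,55),200),
'lampiv':((168,437),(497,281),166),'lamtip':((187,420),(475,279),180),
'fA':((530,385),(252,100),164),'fB':((599,370),(293,130),164),'fC':((632,461),(342,92),164),'fD':((558,481),(302,62),164)}
for k,(a,b,z) in P.items():
    X,e=tri(T(*a),S(*b)); print(k,X,'gap%.1f'%e,'top',pl('top',*T(*a),z),'scene',pl('scene',*S(*b),z))
for c in ['tin','x']:pass
print('tin',pl('top',*T(609,178),162),'puff',pl('top',*T(143,174),165))
E
```

```text
knob [495.1  64.1 182.5] gap3.2 top [496.2  63.1 181. ] scene [493.1  64.5 181. ]
hole1/pin [602.2  69.6 159.3] gap2.8 top [603.1  68.6 160. ] scene [601.5  70.9 160. ]
hole2 [565.1  67.6 157. ] gap2.9 top [566.1  66.6 157. ] scene [564.   68.6 157. ]
hole3 [528.6  66.3 158.3] gap2.7 top [529.6  65.4 157. ] scene [526.9  66.6 157. ]
pivot [737.7  75.7 160.1] gap0.4 top [736.   74.8 170. ] scene [740.2  80.6 170. ]
hingetop [ 710.1 -113.   130.1] gap2.2 top [ 709.4 -113.3  140. ] scene [ 712.1 -105.4  140. ]
cFL [420.3 233.8 142.2] gap3.3 top [421.2 232.8 140. ] scene [417.8 234.4 140. ]
cFR [ 411.1 -146.3  140.1] gap2.7 top [ 412.1 -147.2  140. ] scene [ 410.1 -145.4  140. ]
cBR [ 691.5 -152.7  143.1] gap2.9 top [ 693.2 -153.7  140. ] scene [ 689.4 -154.   140. ]
cBL [700.7 227.  144. ] gap1.6 top [701.9 227.1 140. ] scene [698.9 226.4 140. ]
fanpiv [482.2 -69.5 161.2] gap2.3 top [482.9 -70.3 166. ] scene [484.1 -65.6 166. ]
fantip [476.2 -78.7 196.4] gap22.0 top [484.  -86.3 200. ] scene [470.8 -68.3 200. ]
lampiv [480.2 166.9 167.4] gap4.3 top [481.6 165.4 166. ] scene [478. 168. 166.]
lamtip [491.2 155.8 166. ] gap3.4 top [491.8 152.8 180. ] scene [498.  162.6 180. ]
fA [521.8 -51.4 192.6] gap32.3 top [510.7 -40.7 164. ] scene [518.5 -81.6 164. ]
fB [507.8 -67.7 135.5] gap36.8 top [519.6 -80.2 164. ] scene [510.7 -36.5 164. ]
fC [446.  -82.9 129.5] gap43.1 top [460.4 -97.7 164. ] scene [452.6 -45.1 164. ]
fD [460.  -65.8 185.1] gap31.5 top [448.4 -55.3 164. ] scene [458.9 -91.  164. ]
tin [644.6 -88.8 162. ] puff [652.5 177.7 165. ]
```

```bash
cat > g.py <<'E'
from h import *
from scipy.optimize import fsolve
from scipy.spatial.transform import Rotation as Ro
H=np.array([710.1,-113.]);pin=np.array([602.2,69.6]);K0=np.array([495.1,64.1]);P0=np.array([737.7,75.7])
def path(q):  # door opened by q from P0
    c,s=np.cos(-q),np.sin(-q); d=P0-H; d=d/np.linalg.norm(d)*190
    return H+np.array([c*d[0]-s*d[1],s*d[0]+c*d[1]])
E
python3 - <<'E'
from g import *
np.set_printoptions(precision=3,suppress=True)
q=fsolve(lambda q:np.linalg.norm(path(q[0])-pin)-209,[.4])[0]
P1=path(q);u=(pin-P1)/209;K1=P1+244*u
yaw=lambda v:np.arctan2(-v[1],-v[0])
u0=K0-P0
print('q',q,'P1',P1,'K1',K1,'move',K1-K0,'yaw0',yaw(u0),'yaw1',yaw(u),'len0',np.linalg.norm(u0))
s=env.read_state();M=Ro.from_quat(s['eef_rot']).as_matrix();print(M,s['position'],s['t'])
E
```

```text
q 0.40924761575447105 P1 [810.136  48.533] K1 [567.378  73.128] move [72.278  9.028] yaw0 0.04777894362542562 yaw1 -0.10097074413587226 len0 242.8771706027555
[[-0.001  0.292  0.957]
 [-0.001  0.957 -0.292]
 [-1.    -0.001 -0.   ]] [160.201 525.872 227.776] 0.1
```

Call:
send_rows --series "0 0 35 0 60; 30 -30 35 0.1 60; 60 -60 35 0.2 60; 90 -90 35 0.345 60; 115 -122 35 0.345 60; 140 -154 35 0.345 60; 165 -186 35 0.345 60; 190 -218 35 0.345 60; 215 -250 35 0.345 60; 240 -282 35 0.345 60" --grip_force 25

```text
t: 0.93
position: [400.4, 243.0, 263.2]
eef_rot: [-0.017, 0.707, 0.017, 0.707]
contact_force: [0.7, 0.2, 0.7]
gripper_width: 0.707
```

Call:
send_rows --series "20 -32 0 0 50; 40 -64 0 0 50; 60 -96 0 0 50; 80 -128 0 0 50; 95 -160 0 0 50; 95 -180 0 0 50; 95 -180 0 0 50; 95 -180 0 0 50; 95 -180 0 0 50; 95 -180 0 0 50"

```text
t: 1.77
position: [494.4, 65.9, 263.4]
eef_rot: [-0.018, 0.707, 0.018, 0.707]
contact_force: [-0.8, 0.3, -0.2]
gripper_width: 0.587
```

```bash
python3 - <<'E'
from g import *
s=env.read_state();M=Ro.from_quat(s['eef_rot']).as_matrix();print(M.round(3),s['position'],s['t'],s['gripper_width'],s['contact_force'])
for n in("scene","top"):
    im=env.get_image(n); np.save(f"pics/{n}1.npy",im)
a=np.load("pics/scene1.npy")[155:320,260:440,::-1]; cv2.imwrite("pics/s1z.png",cv2.resize(a,None,fx=3.6,fy=3.6,interpolation=cv2.INTER_CUBIC))
E
```

```text
[[-0.    -0.051  0.999]
 [ 0.     0.999  0.051]
 [-1.     0.    -0.   ]] [494.41625222  65.87439348 263.38855815] 1.7667 0.5868786507399885 [-0.7575442   0.29997684 -0.20544505]
```

View pics/s1z.png

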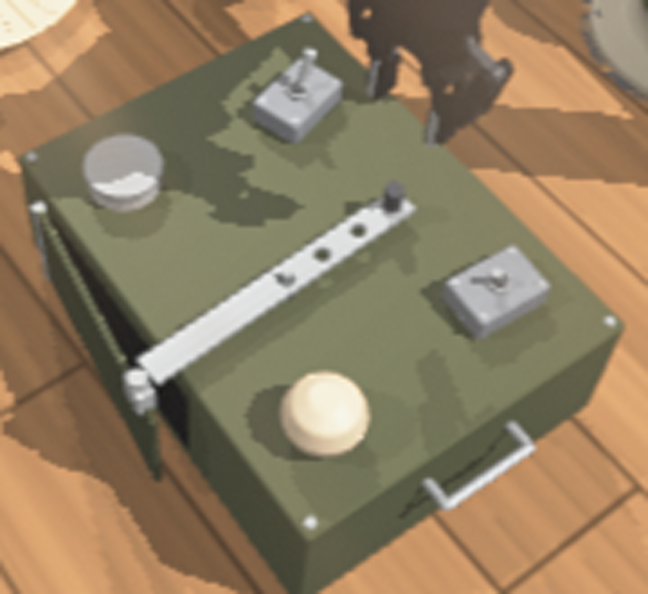

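The fingers hang above and in front of the knob, at about (410,100) in the crop, and the path down is clear. I'll descend and grip now.

Call:
send_rows --series "0 0 -35 0 50; 0 0 -60 0 50; 0 0 -72 0 50; 0 0 -81 0 50; 0 0 -81 0 50; 0 0 -81 0 30; 0 0 -81 0 8; 0 0 -81 0 8; 0 0 -81 0 8; 0 0 -81 0 8" --grip_force 25

```text
t: 2.7
position: [494.9, 64.8, 182.9]
eef_rot: [-0.017, 0.707, 0.017, 0.707]
contact_force: [-0.8, 0.6, 0.2]
gripper_width: 0.095
```

Call:
send_rows --series "0 0 0 0 8; 0 0 0 0 8; 0 0 0 0 8"

```text
t: 2.95
position: [494.8, 64.8, 182.4]
eef_rot: [-0.017, 0.707, 0.017, 0.707]
contact_force: [-0.3, -0.4, 0.2]
gripper_width: 0.09
```

```bash
python3 - <<'E'
from g import *
for n in("scene","top"):
    im=env.get_image(n); np.save(f"pics/{n}2.npy",im)
a=np.load("pics/scene2.npy")[165:275,300:440,::-1]; cv2.imwrite("pics/s2z.png",cv2.resize(a,None,fx=5,fy=5,interpolation=cv2.INTER_CUBIC))
a=np.load("pics/top2.npy")[145:290,220:355,::-1]; cv2.imwrite("pics/t2z.png",cv2.resize(a,None,fx=4,fy=4,interpolation=cv2.INTER_CUBIC))
E
```

```text
(no output)
```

View pics/s2z.png

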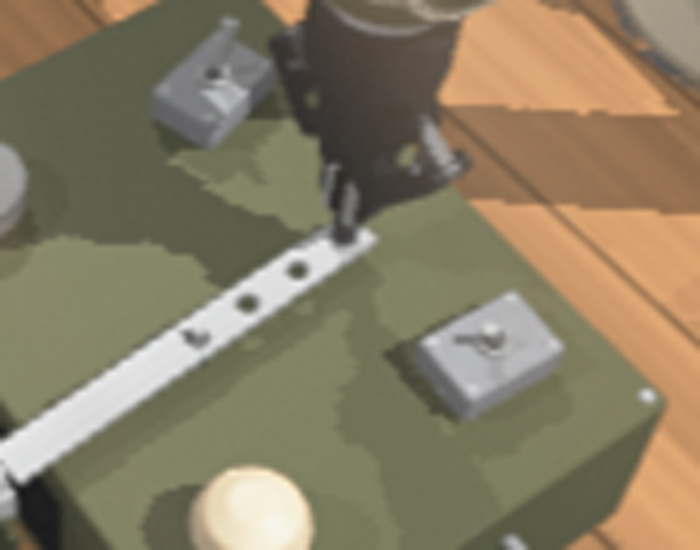

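View pics/t2z.png

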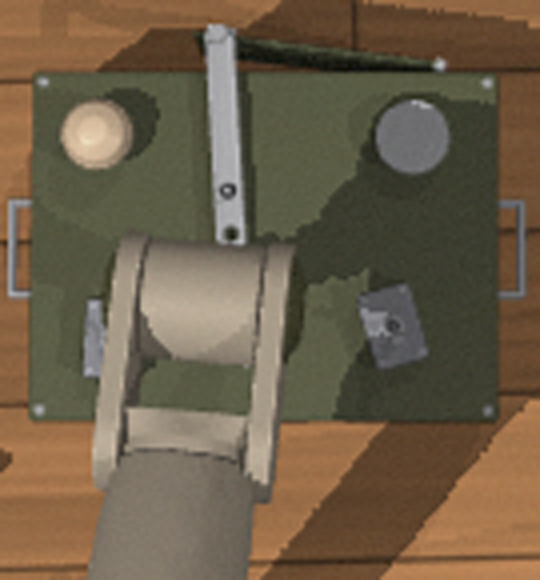

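```bash
python3 - <<'E'
from g import *
a=np.load("pics/scene2.npy")[180:230,345:400,::-1];b=np.load("pics/scene0.npy")[180:230,345:400,::-1]
cv2.imwrite("pics/s2zz.png",cv2.resize(np.hstack([b,a]),None,fx=7.2,fy=9,interpolation=cv2.INTER_NEAREST))
print(proj("scene",[495,64,160]),proj("scene",[495,64,181]),proj("scene",[494.8,64.8,163.4]),proj("scene",[494.8,64.8,182.4]))
E
```

```text
[367.32441115 211.54204745] [368.1213716 207.0326459] [367.69170203 210.97501565] [368.41923516 206.88090768]
```

View pics/s2zz.png

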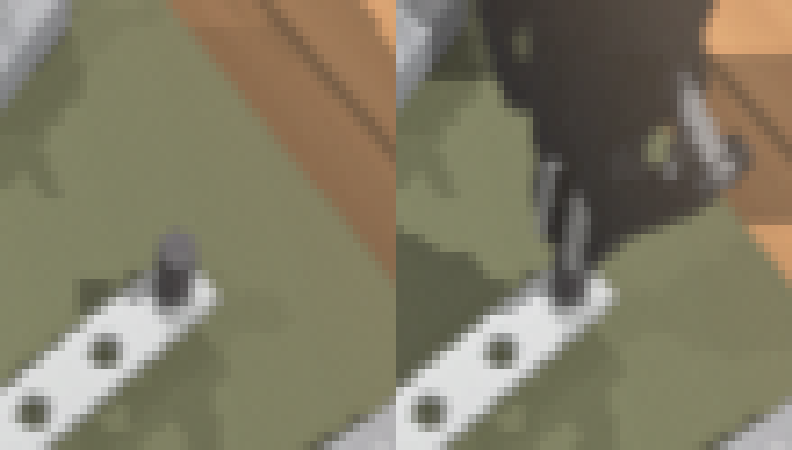

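Call:
send_rows --series "0 0 0 0 0; 0 0 0 0 0; 0 0 0 0 0; 0 0 0 0 0" --grip_force 30

```text
t: 3.38
position: [494.7, 64.8, 182.3]
eef_rot: [-0.017, 0.707, 0.017, 0.707]
contact_force: [0.4, 0.5, -0.0]
gripper_width: 0.002
```

```bash
python3 - <<'E'
from g import *
im=env.get_image("scene"); np.save(f"pics/scene3.npy",im)
a=im[175:235,340:405,::-1]
cv2.imwrite("pics/s3zz.png",cv2.resize(a,None,fx=10,fy=10,interpolation=cv2.INTER_CUBIC))
s=env.read_state();print(s['t'],s['gripper_width'],s['contact_force'],s['ft_torque'])
E
```

```text
3.4333 0.004513396224481483 [ 0.73373529 -0.85431575  0.14893192] [-0.03426509 -0.00462309 -0.02713317]
```

View pics/s3zz.png

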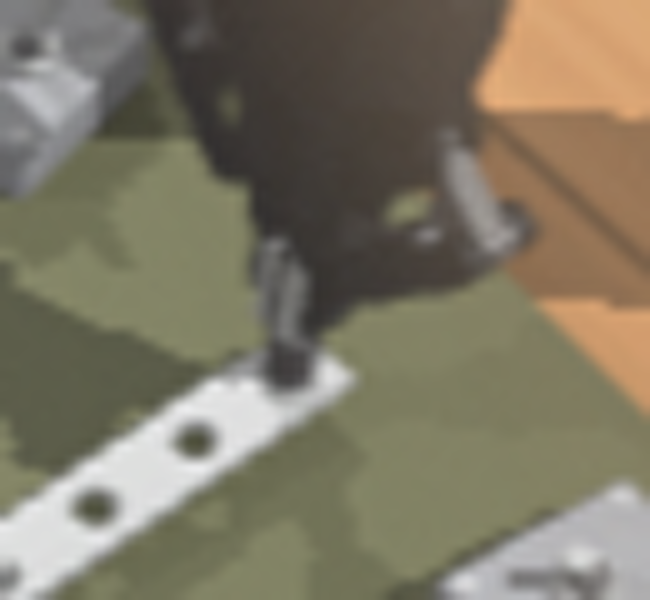

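```bash
python3 - <<'E'
from g import *
for z in (263.4,255,250,244): print(z,proj("scene",[494.4,65.9,z]),[proj("scene",[494.4-sg*.05*25,65.9+sg*25,z]) for sg in(1,-1)])
for z in (163,170,176,182): print(z,proj("scene",[494.7,64.8,z]),proj("scene",[505.7,64.8,z]))
a=np.load("pics/scene1.npy")[160:210,345:415,::-1]
cv2.imwrite("pics/s1zz.png",cv2.resize(a,None,fx=10,fy=10,interpolation=cv2.INTER_CUBIC))
E
```

```text
263.4 [372.17628711 188.16577628] [array([378.96989974, 194.05591213]), array([365.54907478, 182.4199113 ])]
255 [371.80388949 190.24448738] [array([378.54493149, 196.11898147]), array([365.22682361, 184.5128906 ])]
250 [371.58467803 191.46811844] [array([378.29480915, 197.33323628]), array([365.03710509, 185.74508767])]
244 [371.32400289 192.92319834] [array([377.99740989, 198.77700367]), array([364.81147664, 187.21051501])]
163 [367.70388811 211.04312796] [364.69210608 212.89735245]
170 [367.9694087  209.54968289] [364.94228132 211.40810048]
176 [368.19930016 208.25663714] [365.15889517 210.11863391]
182 [368.43134847 206.95146   ] [365.37754941 208.81702129]
```

View pics/s1zz.png

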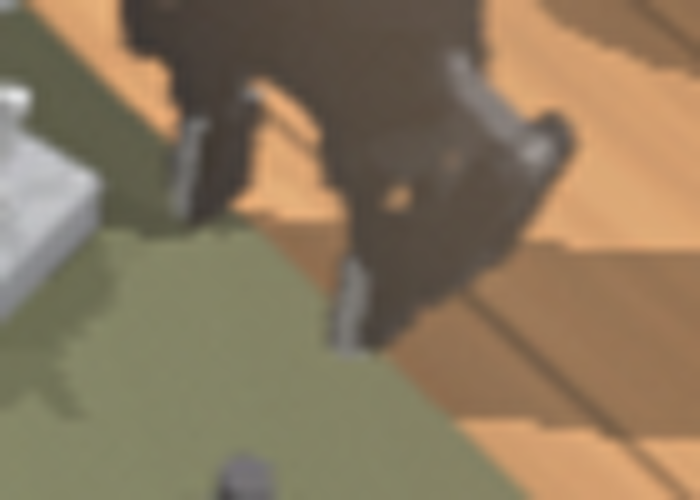

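The fingers shut fully, so the knob was missed. The images put the fingertips at roughly TCP height, above the knob top rather than 19 mm below the TCP. I'll open, go lower and try again; the closed width will tell knob (0.19) from bar (0.28).

Call:
send_rows --series "0 0 2 0 45; 0 0 2 0 45; 0 0 2 0 45; 0 0 0 0 45; 0 0 -6 0 45; 0 0 -11 0 45; 0 0 -11 0 45; 0 0 -11 0 10; 0 0 -11 0 10; 0 0 -11 0 10" --grip_force 25

```text
t: 4.27
position: [494.8, 64.8, 171.4]
eef_rot: [-0.017, 0.707, 0.017, 0.707]
contact_force: [-0.2, 0.3, 0.1]
gripper_width: 0.16
```

Call:
send_rows --series "0 0 0 0 5; 0 0 0 0 5; 0 0 0 0 5"

```text
t: 4.52
position: [494.8, 64.8, 171.4]
eef_rot: [-0.017, 0.707, 0.017, 0.707]
contact_force: [1.1, 0.3, 0.2]
gripper_width: 0.159
```

```bash
python3 - <<'E'
from g import *
im=env.get_image("scene"); np.save(f"pics/scene4.npy",im)
a=im[175:235,340:405,::-1]
cv2.imwrite("pics/s4zz.png",cv2.resize(a,None,fx=10,fy=10,interpolation=cv2.INTER_CUBIC))
s=env.read_state();print(s['t'],s['position'],s['gripper_width'],s['contact_force'],s['ft_torque'])
E
```

```text
4.5667 [494.80387132  64.84182277 171.42102782] 0.16183613218263423 [0.13542599 0.30848557 0.4847976 ] [-0.00553611 -0.04358521 -0.0193586 ]
```

View pics/s4zz.png

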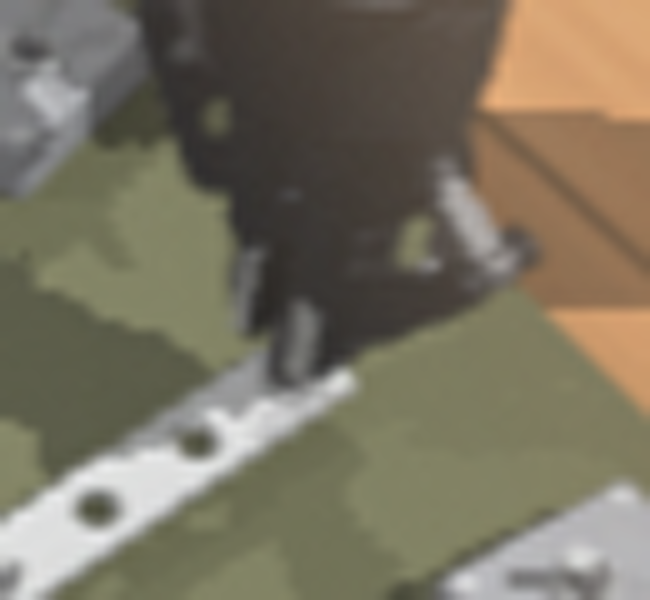

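The fingers stopped at 0.16 with the pads around the knob at about (295,340), so it is gripped. The hold is shallow, so I'll regrip 4 mm deeper.

Call:
send_rows --series "0 0 0 0 28; 0 0 0 0 28; 0 0 0 0 28; 0 0 -4 0 28; 0 0 -4 0 28; 0 0 -4 0 5; 0 0 -4 0 5; 0 0 -4 0 5; 0 0 -4 0 5; 0 0 -4 0 5" --grip_force 25

```text
t: 5.4
position: [494.7, 64.9, 167.4]
eef_rot: [-0.017, 0.707, 0.017, 0.707]
contact_force: [-0.3, 0.1, -0.1]
gripper_width: 0.167
```

Call:
send_rows --series "0 0 4 0 5; 0.5 0 8 0 5; 1 0 12 0 5; 2 0 17 0 5; 2.5 0 22 0 5; 3 0 27 0 5; 4 0 32 0 5; 4.5 0 37 0 5; 4.5 0 37 0 5; 4.5 0 37 0 5" --grip_force 25

```text
t: 6.23
position: [499.3, 64.8, 204.5]
eef_rot: [-0.017, 0.707, 0.017, 0.707]
contact_force: [1.1, 0.0, -1.3]
gripper_width: 0.166
```

```bash
python3 - <<'E'
from g import *
im=env.get_image("scene"); np.save(f"pics/scene5.npy",im)
a=im[170:275,285:405,::-1]
cv2.imwrite("pics/s5.png",cv2.resize(a,None,fx=5.6,fy=5.6,interpolation=cv2.INTER_CUBIC))
E
```

```text
(no output)
```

View pics/s5.png

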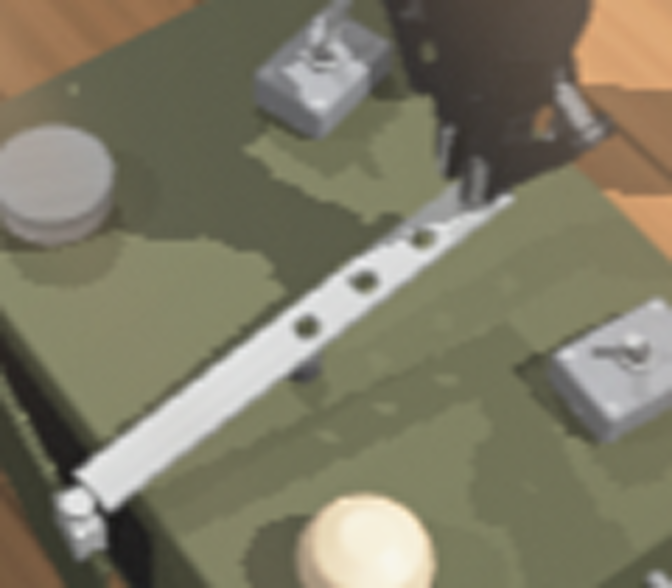

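The bar is up, with the pin visible under it at (305,370). Now I'll shift it toward the vent.

Call:
send_rows --series "8 1 0 -0.015 5; 16 2 0 -0.03 5; 24 3 0 -0.05 5; 32 4 0 -0.065 5; 40 5 0 -0.08 5; 48 6 0 -0.1 5; 56 7 0 -0.115 5; 64 8 0 -0.13 5; 72 9 0 -0.15 5; 72 9 0 -0.15 5"

```text
t: 7.12
position: [572.7, 73.9, 204.0]
eef_rot: [0.036, 0.706, -0.036, 0.706]
contact_force: [0.3, -0.4, -1.7]
gripper_width: 0.166
```

```bash
python3 - <<'E'
from g import *
for n,(r0,r1,c0,c1) in {"scene":(170,290,270,405),"top":(130,250,220,355)}.items():
    im=env.get_image(n); np.save(f"pics/{n}6.npy",im)
    cv2.imwrite(f"pics/{n[0]}6.png",cv2.resize(im[r0:r1,c0:c1,::-1],None,fx=5,fy=5,interpolation=cv2.INTER_CUBIC))
s=env.read_state();print(s['t'],s['position'],s['contact_force'])
E
```

```text
7.2167 [571.40814922  73.85167753 204.12744825] [-0.30230045  0.01394739 -1.64411223]
```

View pics/s6.png

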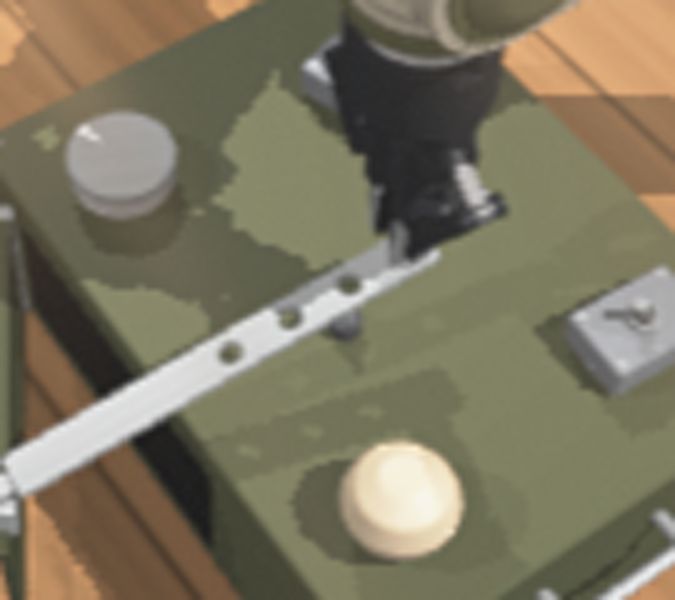

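View pics/t6.png

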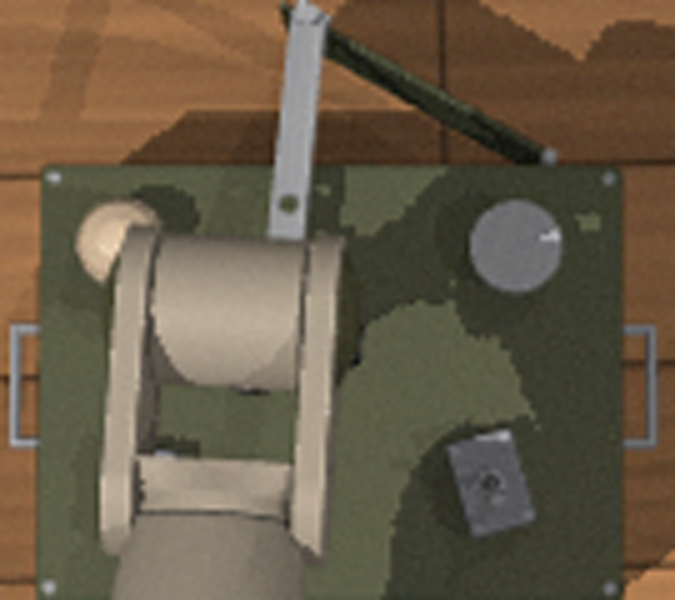

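```bash
python3 - <<'E'
from g import *
np.set_printoptions(precision=1,suppress=True)
px=lambda x,y,c,r,f:(x/f+c-.4,y/f+r-.4)
for h,(x,y),d in((3,(349,284),209),(2,(289,317),172),(1,(231,352),136)):
    zt=157+d*np.sin(.151); print(h,zt,pl("scene",*px(x,y,270,170,5),zt))
for z in(150,158,166): print('pin s6',z,pl("scene",*px(347,326,270,170,5),z),'s5',pl("scene",*px(305,372,285,170,5.6),z))
for z in(166,):print('pin0 top',pl("top",*T(336,247),z))
b=np.load("pics/scene0.npy")[215:245,325:355,::-1];a=np.load("pics/top0.npy")[183:203,268:288,::-1]
b=cv2.resize(b,(380,380),interpolation=cv2.INTER_NEAREST);a=cv2.resize(a,(380,380),interpolation=cv2.INTER_NEAREST)
cv2.imwrite("pics/pin.png",np.hstack([b,a]))
c=np.load("pics/scene6.npy")[215:245,325:355,::-1];d=np.load("pics/scene5.npy")[220:250,325:355,::-1]
cv2.imwrite("pics/pin2.png",np.hstack([cv2.resize(x,(380,380),interpolation=cv2.INTER_NEAREST) for x in(c,d)]))
E
```

```text
3 188.43920719154514 [602.1  72.4 188.4]
2 182.873414530841 [637.7  67.7 182.9]
1 177.4580486988045 [672.8  64.7 177.5]
pin s6 150 [602.5  73.9 150. ] s5 [604.7  77.1 150. ]
pin s6 158 [605.9  77.8 158. ] s5 [608.1  81.  158. ]
pin s6 166 [609.3  81.7 166. ] s5 [611.5  84.8 166. ]
pin0 top [602.5  68.1 166. ]
```

View pics/pin.png

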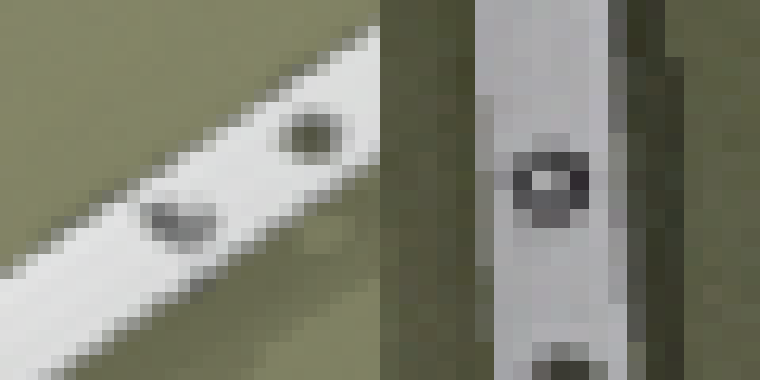

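View pics/pin2.png

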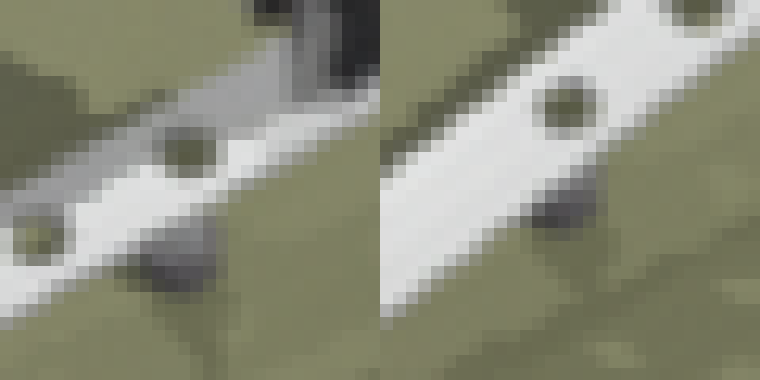

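Hole 3 measures (602.1,72.4) in the scene view. The pin is at about (601.5,71–72) in that view, so they agree to 1–2 mm. I'll lower along the reverse arc.

Call:
send_rows --series "-0.5 0 -4 0 5; -1 0 -8 0 5; -1.5 0.1 -12 0 5; -2.5 0.2 -16 0 5; -3 0.3 -20 0 5; -3 0.3 -22 0 5; -3.5 0.3 -24 0 5; -3.5 0.4 -26 0 5; -4 0.4 -28 0 5; -4 0.4 -28 0 5"

```text
t: 8.05
position: [567.2, 74.3, 176.0]
eef_rot: [0.036, 0.706, -0.036, 0.706]
contact_force: [1.2, 0.1, 0.3]
gripper_width: 0.161
```

```bash
python3 - <<'E'
from g import *
im=env.get_image("scene"); np.save(f"pics/scene7.npy",im)
cv2.imwrite(f"pics/s7.png",cv2.resize(im[200:260,290:380,::-1],None,fx=8,fy=8,interpolation=cv2.INTER_CUBIC))
s=env.read_state();print(s['t'],s['position'],s['contact_force'])
E
```

```text
8.1 [567.20839605  74.23960518 176.22372184] [-0.02551903 -0.43278063 -0.95497777]
```

View pics/s7.png

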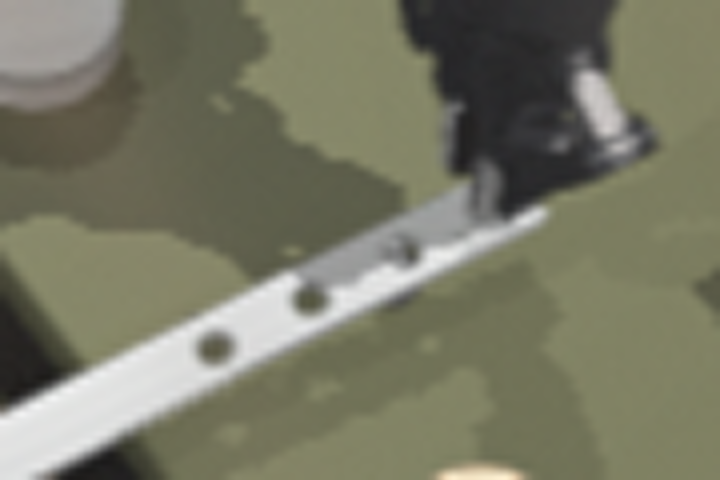

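The pin tip shows inside the last hole at (400,250), and the force is about 1 N. I'll continue down.

Call:
send_rows --series "0 0 -2 0 5; -0.2 0 -4 0 5; -0.4 0 -6 0 5; -0.5 0 -8 0 5; -0.5 0 -9 0 5; -0.5 0 -9 0 5"

```text
t: 8.6
position: [566.7, 74.2, 167.1]
eef_rot: [0.036, 0.706, -0.036, 0.706]
contact_force: [0.2, 0.2, 0.3]
gripper_width: 0.164
```

```bash
python3 - <<'E'
from g import *
im=env.get_image("scene"); np.save(f"pics/scene8.npy",im)
cv2.imwrite(f"pics/s8.png",cv2.resize(im[200:260,290:380,::-1],None,fx=8,fy=8,interpolation=cv2.INTER_CUBIC))
s=env.read_state();print(s['t'],s['position'],s['contact_force'])
E
```

```text
8.65 [566.72818241  74.22456798 167.3022154 ] [-0.58801267  0.52162371  0.49032913]
```

View pics/s8.png

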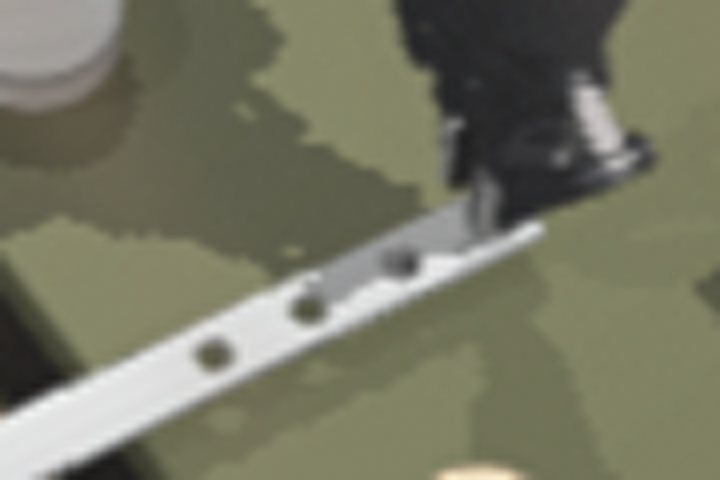

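The bar is level, with the pin through the last hole at (400,262). I'll release and rise.

Call:
send_rows --series "0 0 0 0 35; 0 0 0 0 35; 0 0 0 0 35; 0 0 0 0 35; 0 0 15 0 35; 0 0 40 0 35; 0 0 75 0 35; -20 -20 95 0 35; -45 -45 95 0 20; -70 -70 95 0.1 0"

```text
t: 9.48
position: [496.2, 3.8, 263.4]
eef_rot: [-0.0, 0.706, -0.0, 0.708]
contact_force: [-0.1, -1.5, -0.1]
gripper_width: 0.136
```

Call:
send_rows --series "-25 -30 0 0.1 0; -50 -60 0 0.2 0; -70 -80 0 0.28 0; -80 -80 0 0.28 0; -80 -80 0 0.28 0; -80 -80 0 0.28 0"

```text
t: 9.98
position: [417.0, -75.5, 262.6]
eef_rot: [-0.098, 0.7, 0.098, 0.701]
contact_force: [0.5, 0.6, 0.1]
gripper_width: -0.0
```

```bash
python3 - <<'E'
from g import *
for n,(r0,r1,c0,c1) in {"scene":(160,280,280,400),"top":(130,250,220,355)}.items():
    im=env.get_image(n); np.save(f"pics/{n}9.npy",im)
    cv2.imwrite(f"pics/{n[0]}9.png",cv2.resize(im[r0:r1,c0:c1,::-1],None,fx=5,fy=5,interpolation=cv2.INTER_CUBIC))
s=env.read_state();print(s['t'],s['position'],s['eef_rot'],s['contact_force'])
E
```

```text
10.0833 [417.53271012 -75.17688585 262.37027294] [-0.0984917   0.7000464   0.09849036  0.70038138] [-0.13944465 -0.18272446 -0.34504813]
```

View pics/s9.png

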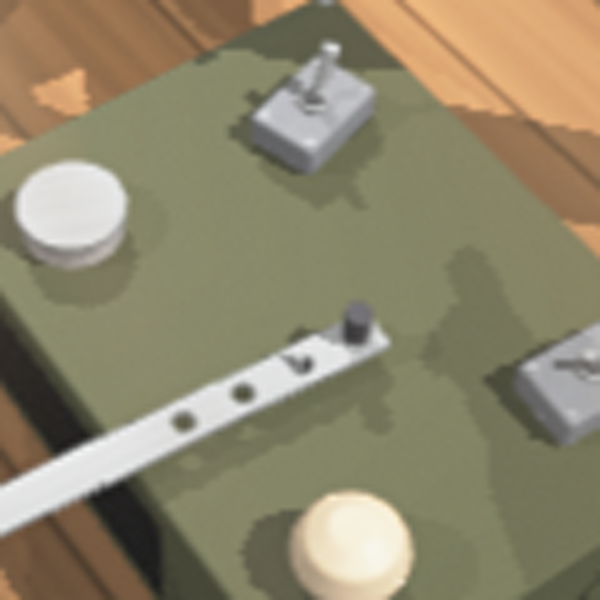

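View pics/t9.png

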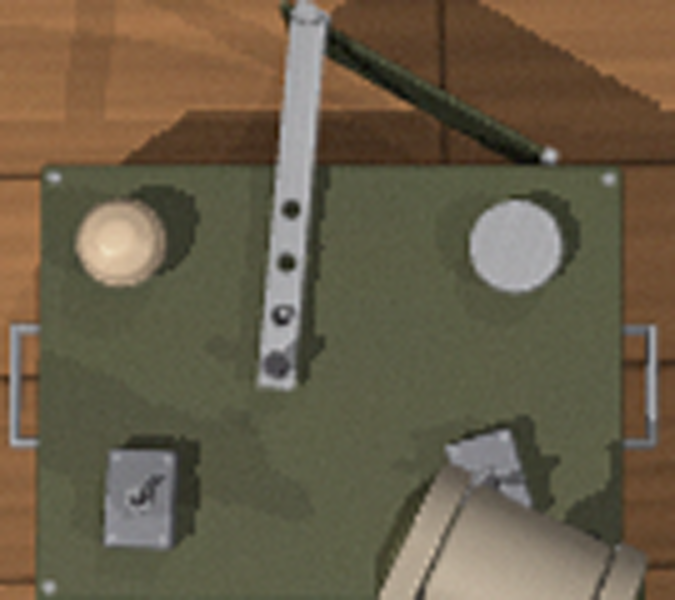

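The last hole is seated on the pin. The fan bat is still leaning to −x, with its tip at (332,46) in the scene crop. Next I'll bring the shut fingers down on the bat's near side.

Call:
send_rows --series "8 -1 -15 -0.04 0; 14 -2 -40 -0.08 0; 15 -2.5 -60 -0.08 0; 15 -2.5 -72 -0.08 0; 15 -2.5 -76 -0.08 0; 15 -2.5 -76 -0.08 0"

```text
t: 10.58
position: [432.0, -77.6, 185.6]
eef_rot: [-0.07, 0.704, 0.071, 0.703]
contact_force: [-0.8, 0.7, 0.1]
gripper_width: -0.001
```

```bash
python3 - <<'E'
from g import *
im=env.get_image("scene"); np.save(f"pics/scene10.npy",im)
cv2.imwrite(f"pics/s10.png",cv2.resize(im[150:220,310:400,::-1],None,fx=8,fy=8,interpolation=cv2.INTER_CUBIC))
s=env.read_state();print(s['t'],s['position'],s['contact_force'])
print(proj("scene",[434,-79,186]),proj("scene",[445,-77,186]),pl("scene",346,168.8,201.6))
E
```

```text
10.6333 [432.31187406 -77.86135234 186.44662394] [-0.2597363  -0.04848161  0.66079426]
[352.86162881 165.67655685] [350.41767104 167.63767509] [468.44129136 -70.08738314 201.6       ]
```

View pics/s10.png

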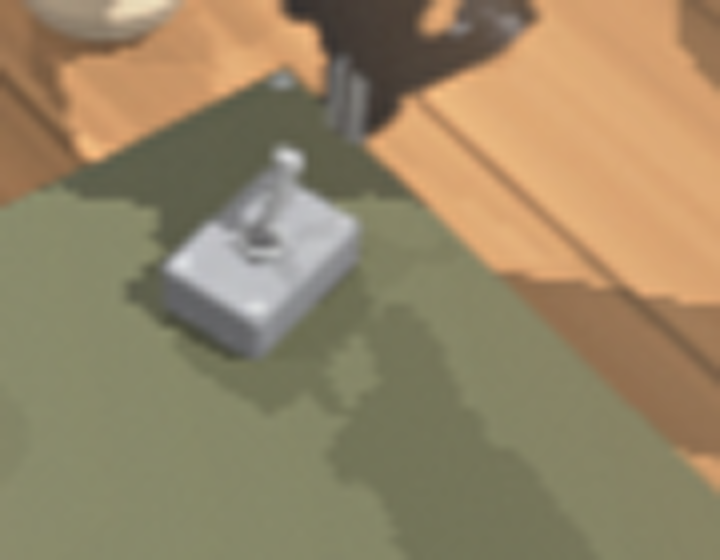

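The pads, at about (348,135) in the crop, are just on the near side of the bat (tip at (288,160)) and at the right height. I'll push along the box's +x.

Call:
send_rows --series "5 1 -3 0 0; 10 2 -3 0 0; 15 3 -3 0 0; 20 4 -3 0 0; 25 5 -3 0 0; 30 6 -3 0 0; 35 7 -3 0 0; 39 8 -3 0 0; 39 8 -3 0 0"

```text
t: 11.38
position: [471.7, -70.1, 183.3]
eef_rot: [-0.07, 0.703, 0.07, 0.704]
contact_force: [-0.2, -0.2, 0.8]
gripper_width: -0.003
```

```bash
python3 - <<'E'
from g import *
im=env.get_image("scene"); np.save(f"pics/scene11.npy",im)
cv2.imwrite(f"pics/s11.png",cv2.resize(im[150:220,310:400,::-1],None,fx=8,fy=8,interpolation=cv2.INTER_CUBIC))
s=env.read_state();print(s['t'],s['position'],s['contact_force'])
E
```

```text
11.4333 [471.26101127 -70.15083183 183.21702525] [-0.22661431  0.01594263 -0.31487921]
```

View pics/s11.png

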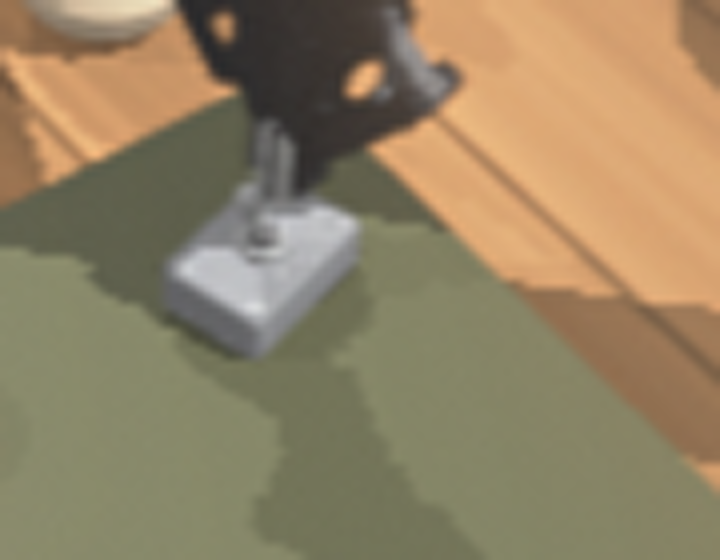

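The bat now leans forward, with its tip near (247,192), and the force is zero, so it has snapped over. I'll back off and check.

Call:
send_rows --series "-8 -2 0 0 0; -20 -4 5 0 0; -35 -8 20 0 0; -60 -10 50 0 0; -90 -10 80 0 0; -120 -10 100 0 0; -130 -10 110 0 0; -130 -10 110 0 0; -130 -10 110 0 0"

```text
t: 12.18
position: [340.1, -80.3, 293.6]
eef_rot: [-0.07, 0.703, 0.069, 0.704]
contact_force: [0.2, 0.0, 0.1]
gripper_width: 0.001
```

```bash
python3 - <<'E'
from g import *
np.set_printoptions(precision=1,suppress=True)
for n,(r0,r1,c0,c1) in {"scene":(160,280,280,420),"top":(130,255,220,355)}.items():
    im=env.get_image(n); np.save(f"pics/{n}12.npy",im)
    cv2.imwrite(f"pics/{n[0]}12.png",cv2.resize(im[r0:r1,c0:c1,::-1],None,fx=4.5,fy=4.5,interpolation=cv2.INTER_CUBIC))
    cv2.imwrite(f"pics/{n}12full.png",im[:,:,::-1])
s=env.read_state();print(s['t'],s['position'],s['contact_force'])
E
```

```text
12.2833 [340.7 -80.2 292.6] [-1.1 -0.3  0.1]
```

View pics/s12.png

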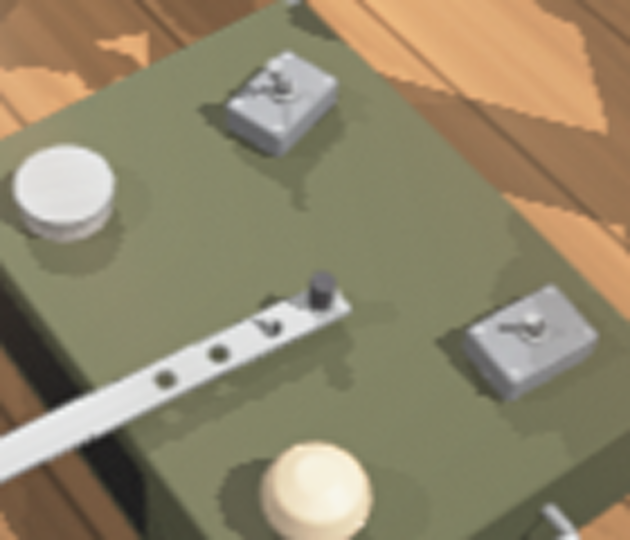

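View pics/t12.png

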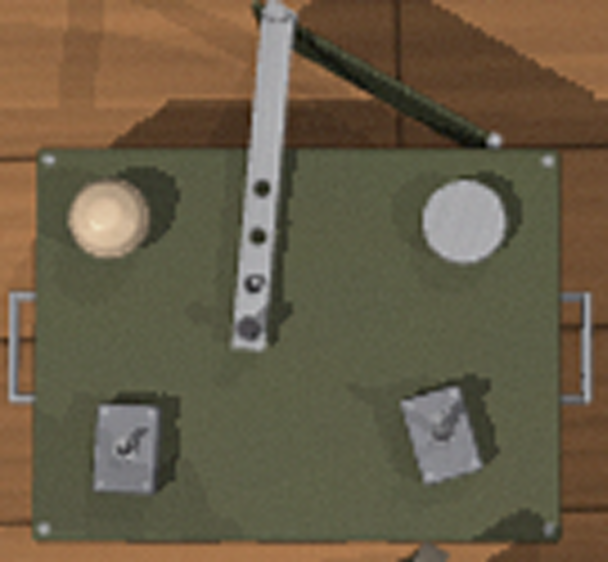

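View pics/scene12full.png

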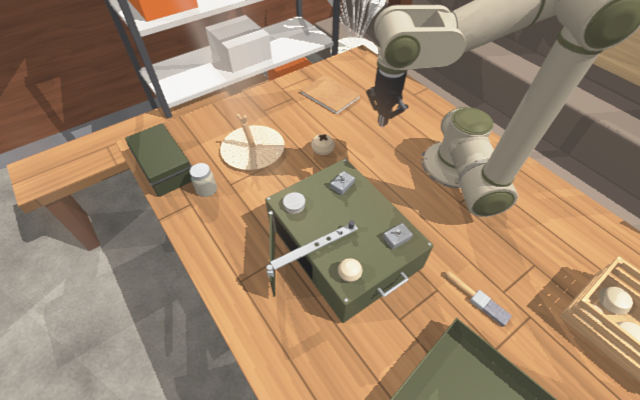

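The fan bat leans to +x, like the lamp bat; its shadow and tip sit toward (258,85) in the scene crop. The pin stands in the last hole and nothing else has moved. One last level check on the knob height, then I'll hand in.

```bash
python3 - <<'E'
from g import *
np.set_printoptions(precision=1,suppress=True)
px=lambda x,y,c,r:(x/4.5+c-.4,y/4.5+r-.4)
print('knob',tri(px(249,325,220,130),px(322,279,280,160)),'expected [567.4 73.1 181]')
print('hole3',tri(px(255,284,220,130),px(270,326,280,160)),'pin was',pin)
d=[np.abs(np.load("pics/scene0.npy").astype(int)-np.load("pics/scene12.npy"))[r0:r1,c0:c1].mean() for r0,r1,c0,c1 in((120,170,215,290),(130,158,308,338),(265,325,440,515))]
print('diff parasol/egg/brush',d)
print(env.finish_job())
E
```

```text
knob (array([566.7,  74.4, 183.5]), np.float64(4.732642990066683)) expected [567.4 73.1 181]
hole3 (array([600.2,  70.7, 157.9]), np.float64(2.8826070408597504)) pin was [602.2  69.6]
diff parasol/egg/brush [np.float64(15.454933333333333), np.float64(31.11111111111111), np.float64(13.175777777777778)]
the job is handed in; nothing more can be done
None
```

I finished the sequence and handed the job in at about 12.3 s of the 46 s allowed; the hand-in gave no verdict. I gripped the stay by its knob, lifted it off the pin, opened the vent, and lowered the last hole over the pin until the bar lay level. After releasing it, I pushed the fan bat over with the shut fingers and backed away.

**Last checks**
- **Stay:** the pin stands through the last hole in both views. The hole measures (600.2, 70.7), against (602.2, 69.6) for the pin. That is about 2.3 mm apart, within the 6 mm limit.
- **Level:** the hole measures 157.9 mm high and the knob top 183.5 mm. The level values are 157 and 181, and the knob's two rays missed each other by 4.7 mm. I take it as level within measuring error.
- **Switches:** the fan bat leans to +x, and the lamp bat looks unchanged. I judged both by eye, without measuring the angles.
- **Loose things:** nothing looks moved in the last pictures. My before/after pixel comparison for the parasol, egg cap and brush was not usable: it gave differences of 13–31, which I put down to the arm's shadow having moved but did not separate out. I did not measure their positions.
- **Forces:** readings after each move stayed under about 2 N. The last reading was about 1 N with the arm clear of everything.

**What disagreed:** my first grasp closed on nothing, just above the knob. In the pictures the fingertips were close to TCP height, not 19 mm ahead of it as described. I regripped lower and the fingers stopped on the knob at a reading of 0.16–0.17, where 16 mm should give 0.19.

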